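# Stack the shallow slide box on the lugged deep box

### The job

Stack the shallow slide box on the deep slide box whose lid has the two raised lugs, lengthwise along it, so that the recesses under the shallow box drop fully over the lugs and it sits flat and locked on the lid. Set it down rather than dropping it, let go, and leave both deep boxes standing where they are.

Things in the scene. Friction and masses are not known exactly. Their poses are not given: they have to be found in the camera images.
- shallow_center (a point): Centre of the shallow slide box, 25 mm above its underside. Loose closed box, grey, white lid, 110 mm long (y), 54 wide (x, grip here), 50 high to the lid's flat, 0.13-0.25 kg; z up. Lowest of the three grey boxes. Its lid has two lugs too. Foot: two recesses 44 (x) x 46 (y) mm, 10 deep, centred 27 mm either side of the middle along y. Half a turn makes no difference.
- lug_box: Deep slide box with lugs: grey, white lid, 110 mm long (y), 54 wide (x), 70 high to the lid's flat, 0.7 kg, loose. Two round tapered lugs on the lid, 8 mm high, 36 mm across at the root, 22 at the top, 27 mm either side of the middle along y. Origin: centre of its underside, z up. Seated, the shallow box rests on this lid's flat, its centre 95 mm above this origin.
- flat_box: The other deep slide box: size, colours and weight of the lugged one, but a flat smooth lid without lugs. Not to be used. Origin: centre of its underside, y along its length, z up. (Room: behind the boxes stand an analyser, at mid-bench, and a wooden shelf about 0.4 m up; a tall analyser stands at the right. Carry things across over the front edge of the bench, near x = 0.4.)

How it is judged:
By the outcome, as a careful person would: the job done as asked, in the order asked, and still so for the second after the job is handed in, with the robot touching nothing.
It also fails if it takes over 45 s, if anything falls off the work surface, if the arm or the gripper's body presses on something with over 40 N, if the wrist force passes 120 N, or if a joint passes its speed limit or range.

### The arm

A 6-joint arm with a two-finger parallel gripper is mounted at the origin on a cart in front of the work surface, level with it; the furniture and walls round the work are solid. World frame = base frame: x ahead of the robot, y to its left, z up, the work surface at z = 0. Lengths are in m, angles in rad, forces in N, time in s.
With the tool pointing down it reaches from about 0.325 to 0.9 m from the base axis. Payload 3.5 kg.
Tool frame: the origin (TCP) lies midway between the tips of the shut fingers; the grasp point (between the pads) lies pinch_z behind it (pinch_z is the distance from the TCP to the grasp point, in m); z points along the fingers, y is the line along which they close (so a half turn about z gives the same grasp; the last joint's range is limited). The gripper opens to 85 mm and grips with 20 to 120 N. Pads are 22 mm wide; open, the fingers measure 114 mm over their backs; the gripper's body (76 mm by 85 mm) begins 54 mm behind the grasp point. The pads swing forward as they close: fully open they stand 13 mm farther back than shut.
Start: joints at [1.015, 0.276, -0.026, 1.268, 0, 1.467], TCP at [0.273, 0.562, 0.231] pointing down, gripper open.
Joint ranges: [-3.12, 3.12], [-0.85, 1.88], [-1.08, 1.24], [-1.95, 2.15], [-1.57, 1.53], [-3.14, 3.14]. Speed limits (rad/s): [2.57, 2.57, 3.14, 3.14, 3.14, 3.14].

### API

Orientations are given as a 3x3 rotation matrix whose columns are the frame's x, y, z axes.
In Python, from cell import * gives the robot as it stands. The module is installed in compiled form; this text tells all that it offers.
- The arm moves only by the tool step_arm, never from a script. Its argument "rows" is a list of rows, each a list of 3 entries, a list of its own where there are three numbers: the turn, a rotation vector about the tool's x, y, z in rad, then the shift along the tool's x, y, z in cm, then the opening, from -1 (shut) to 1 (fully open). In form: [[[ax, ay, az], [dx, dy, dz], grip], ...]. A call has 1 to 12 rows; each row is the pose to reach, as a shift and turn from the pose commanded when the call began, along the tool's axes at that moment; what a row does not reach only later rows make up. A row lasts 1/8 s, in which the tool goes at most 62.5 mm and 10.7 degrees, less where a joint would pass 70% of its speed; a pose out of reach is approached as far as the arm can. A call with a gripper value outside its range is refused whole. The fingers move at their own pace and stop on an object; "force" is the grip in N (left out, the last holds). Time passes only in rows, so rows that repeat a pose let the fingers close. It gives the time, the measured TCP pose, the force, the opening and the grip force at its end, in the units of the state.
- get_state(): the state, without advancing time (a new reading comes with each control period).
- capture(name): name is "scene" or "top" or "wrist"; returns a dict with "color" (400x640x3 uint8, red, green, blue), "fx", "fy", "cx", "cy" (pixels), "R" (3x3) and "t" (3): a world point X has camera coordinates R X + t; the wrist camera has in their place "hand_eye" (4x4, takes a point from camera to tool coordinates, whose origin is the TCP and whose axes are the flange's). Camera axes: x right, y down, z forward; pixel columns grow to the right and rows downward; lengths in m; the calibration is good to about 2 mm. A picture is of the moment at which its call begins: read the wrist's pose just before it. There is no depth.
- close_job(): hands the job in; it is judged then, once.
Trained networks look in the newest picture that a camera, given by its name, has taken for a name from the list of things; names that differ only in an ending like _2 or _b are one class to them, and where a whole thing is asked for, a point or a joint stands for the part that bears it (a point fixed in the world has none). Each returns a list of dicts, best first, with "conf" (0 to 1); they miss things now and then, are a little off and sometimes report something else, mostly with a low value. They report only what shows in the picture. A call takes as long as a camera call.
- outline_of(camera, target): "pixels" (400x640 bool, what is visible of it) and "box" ([centre column, centre row, width, height] in pixels, round what is visible of it).
The state is a dict: "time": time; "joints": joint angles; "joint_velocities": joint speeds; "effort": joint torques, N m; "tcp_pos": TCP position; "eef_rot": TCP orientation; "wrist_force": force on the tool from outside, world axes, zero at the start; "torque": the same for the moment, N m; "gripper_width": opening from 0.0 (shut) to 1.0 (fully open); "gripper_force": force on a finger pad.
Only numpy, scipy, OpenCV 4.12 (cv2) and the standard library are available. Lean on these libraries where they do the work, as an engineer would, in place of code of your own. Each camera call takes 0.05 s, during which the arm holds its last target. There are 200 camera calls.

## Working session

There is one attempt and no reset: what is moved stays moved. The work goes in short steps, Python scripts to look and compute and a tool call to move; the robot and the scene stay as the last step left them, time stands still between calls to the robot, and variables do not carry over. Pictures are saved under pics/ and viewed, at most 10 in all, crops included, and the job is handed in when it is done.

Besides the shell and the picture viewer there is one more tool, called as name(argument=value, ...) on one line, values as JSON. step_arm: Moves the arm, as the interface text tells. Its arguments: {"type":"object","properties":{"rows":{"type":"array"},"force":{"type":"number"}},"required":["rows"]}

```bash
mkdir -p pics; cat > h.py <<'E'
import numpy as np, cv2
from cell import *
def ray(c,u,v):
    d=np.array([(u-c["cx"])/c["fx"],(v-c["cy"])/c["fy"],1.])
    return -c["R"].T@c["t"], c["R"].T@d
def wristcam(c,s):
    H=np.array(c["hand_eye"]);T=np.eye(4);T[:3,:3]=s["eef_rot"];T[:3,3]=s["tcp_pos"]
    M=np.linalg.inv(T@H);c["R"]=M[:3,:3];c["t"]=M[:3,3];return c
def at(c,u,v,z):
    o,d=ray(c,u,v);return o+d*(z-o[2])/d[2]
def proj(c,X):
    p=c["R"]@np.array(X)+c["t"];return np.array([c["fx"]*p[0]/p[2]+c["cx"],c["fy"]*p[1]/p[2]+c["cy"]])
def save(n,c): cv2.imwrite("pics/"+n,np.ascontiguousarray(c["color"][:,:,::-1]))
E
python3 - <<'E'
from h import *
s=get_state();print(s["tcp_pos"],np.round(s["eef_rot"],3),s["gripper_width"])
ims=[]
for n in("scene","top"):
    c=capture(n);c={k:(np.array(v) if k in"Rt" else v) for k,v in c.items()}
    print(n,c["fx"],"cam",np.round(-c["R"].T@c["t"],3))
    im=np.ascontiguousarray(c["color"][:,:,::-1])
    for t,z in(("shallow_center",.05),("lug_box",.07),("flat_box",.07)):
        for o in outline_of(n,t)[:2]:
            b=o["box"];print(t,round(o["conf"],2),np.round(b),np.round(at(c,b[0],b[1],z*.7),3))
    cv2.imwrite(f"pics/{n}.png",im)
E
```

```text
[0.27304094 0.56132864 0.2301457 ] [[-0.899  0.437 -0.001]
 [ 0.437  0.899 -0.002]
 [ 0.    -0.002 -1.   ]] 1.0003583296558964
scene 508.0252671031816 cam [-0.212 -0.849  0.64 ]
shallow_center 0.74 [363. 243.  59.  48.] [ 0.47  -0.244  0.035]
lug_box 0.93 [249. 175.  44.  41.] [0.48  0.178 0.049]
flat_box 0.56 [432. 275.  62.  65.] [ 0.468 -0.424  0.049]
top 418.5386751948502 cam [ 0.429 -0.096  1.066]
shallow_center 0.8 [381. 198.  50.  26.] [ 0.49  -0.233  0.035]
lug_box 0.98 [200. 198.  54.  34.] [0.5   0.211 0.049]
flat_box 0.84 [457. 201.  54.  32.] [ 0.478 -0.413  0.049]
```

View pics/scene.png

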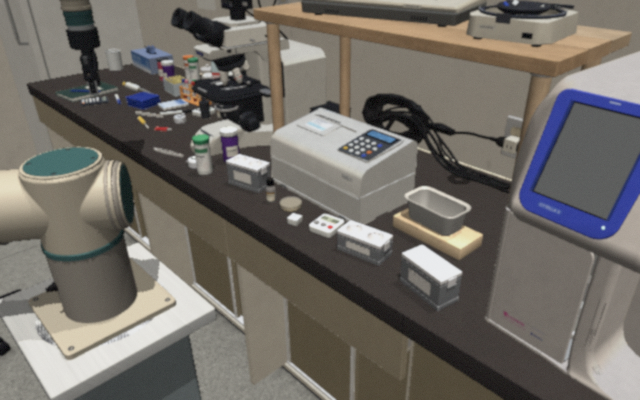

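View pics/top.png

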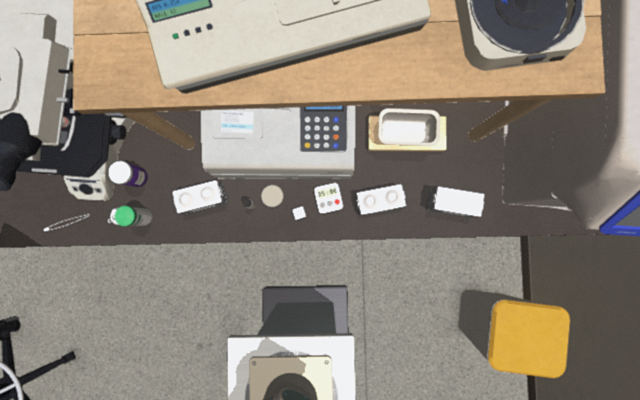

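The scene view shows the lugged deep box at (249,175), the shallow box at (363,243) and the flat-lidded one at (432,275). In the top view they are at (198,197), (381,198) and (459,202), which agrees with the networks.

```bash
cat >> h.py <<'E'
def lid(c,o,z):
    "centre and heading (deg) of the long axis of the white lid whose flat is at height z"
    g=c["color"].min(2).astype(int)
    m=cv2.dilate(o["pixels"].astype(np.uint8),np.ones((5,5)))
    m=((g>175)&(m>0)).astype(np.uint8)
    n,l,st,_=cv2.connectedComponentsWithStats(m);k=1+st[1:,4].argmax()
    p=np.argwhere(l==k)[:,::-1]
    P=np.array([at(c,u,v,z)[:2] for u,v in p]).astype(np.float32)
    (a,b),(w,h),an=cv2.minAreaRect(P)
    if w>h: an+=90; w,h=h,w
    ev,V=np.linalg.eigh(np.cov(P.T)); d=V[:,1]
    return np.round([a,b,*P.mean(0)],4),np.round([w,h],3),round((an+90)%180,1),round(np.degrees(np.arctan2(d[1],d[0]))%180,1),len(p)
E
python3 - <<'E'
from h import *
c=capture("top");c["R"]=np.array(c["R"]);c["t"]=np.array(c["t"])
for t,z in(("shallow_center",.05),("lug_box",.07),("flat_box",.07)):
    print(t,lid(c,outline_of("top",t)[0],z))
print("analyser front",at(c,205,176,.13),at(c,355,176,.13))
E
```

```text
shallow_center (array([ 0.4868, -0.2306,  0.4869, -0.2312]), array([0.054, 0.114]), 99.6, np.float64(99.3), 1025)
lug_box (array([0.5034, 0.2128, 0.5033, 0.2129]), array([0.054, 0.113]), 103.1, np.float64(103.0), 1025)
flat_box (array([ 0.4764, -0.4108,  0.4762, -0.4115]), array([0.054, 0.114]), 79.1, np.float64(79.2), 1080)
analyser front [0.54448012 0.1748199  0.13      ] [ 0.53553446 -0.16407449  0.13      ]
```

step_arm(rows=[[[0, 0, 0.953], [-35.9, -44.9, 1], 1], [[0, 0, 0.953], [-35.9, -44.9, 1], 1], [[0, 0, 0.953], [-35.9, -44.9, 1], 1], [[0, 0, 0.953], [-35.9, -44.9, 1], 1], [[0, 0, 0.953], [-35.9, -44.9, 1], 1], [[0, 0, 0.953], [-35.9, -44.9, 1], 1], [[0, 0, 0.953], [-35.9, -44.9, 1], 1], [[0, 0, 0.953], [-35.9, -44.9, 1], 1], [[0, 0, 0.953], [-35.9, -44.9, 1], 1], [[0, 0, 0.953], [-50, -61, 1], 1], [[0, 0, 0.953], [-50, -61, 1], 1], [[0, 0, 0.953], [-50, -61, 1], 1]], force=40)

```text
time: 2.1
tcp_pos: [0.4463, -0.1699, 0.2218]
eef_rot: [[-0.164, 0.987, 0.001], [0.987, 0.164, -0.0], [-0.0, 0.001, -1.0]]
wrist_force: [0.9, 0.1, -0.7]
gripper_width: 0.999
gripper_force: 0.0
```

```bash
cat > w.py <<'E'
from h import *
import sys
s=get_state();c=wristcam(capture("wrist"),s);save(sys.argv[1],c)
print(np.round(s["tcp_pos"],4),np.round(s["eef_rot"],3).tolist(),"cam",np.round(-c["R"].T@c["t"],3))
for a in sys.argv[2:]:
    t,z=a.split(",")
    for o in outline_of("wrist",t)[:1]: print(t,o["conf"],np.round(o["box"]),lid(c,o,float(z)))
R=s["eef_rot"]
E
python3 -c "
from h import *
c=capture('wrist');print(np.round(c['hand_eye'],3),c['fx'])"
python3 w.py w1.png shallow_center,.05
```

```text
[[ 0.002 -0.957 -0.29   0.073]
 [ 1.     0.001  0.001  0.   ]
 [-0.    -0.29   0.957 -0.143]
 [ 0.     0.     0.     1.   ]] 287.69449509880366
[ 0.4495 -0.1773  0.2221] [[-0.159, 0.987, 0.005], [0.987, 0.159, -0.008], [-0.009, 0.003, -1.0]] cam [ 0.437 -0.104  0.364]
shallow_center 0.96 [339. 227.  53.  94.] (array([ 0.4878, -0.231 ,  0.487 , -0.2294]), array([0.054, 0.112]), 99.3, np.float64(99.6), 3909)
```

View pics/w1.png

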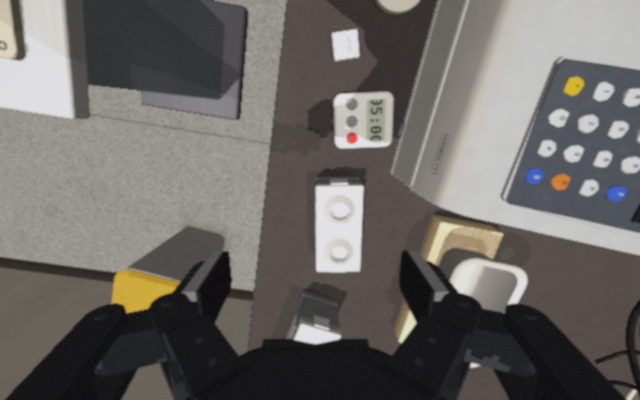

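The wrist view shows the shallow box at (339,227) with lugs up, clear on both sides: the wooden block's edge is at column ~425. Its position agrees with the top camera.

```bash
python3 - <<'E'
import cell; from h import *
print([n for n in dir(cell) if not n.startswith("_")], getattr(cell,"pinch_z",None))
s=get_state();print(s.keys(),s["tcp_pos"],s["time"])
R=np.array(s["eef_rot"]);print(R.T@(np.array([.487,-.231,.12])-s["tcp_pos"])*100, np.degrees(np.arctan2(R[1,0],R[0,0])))
E
```

```text
['Unreachable', 'capture', 'close_job', 'get_state', 'outline_of', 'pinch_z'] 0.0187
dict_keys(['time', 'joints', 'joint_velocities', 'effort', 'tcp_pos', 'eef_rot', 'wrist_force', 'torque', 'gripper_force', 'gripper_width']) [ 0.44677669 -0.17050781  0.22154649] 2.25
[-6.60692338  2.998003   10.16118333] 99.18270604534864
```

step_arm(rows=[[[0, 0, 0], [-3, 1.5, 3], 1], [[0, 0, 0], [-6.6, 3, 7], 1], [[0, 0, 0], [-6.6, 3, 10], 1], [[0, 0, 0], [-6.6, 3, 10], 1], [[0, 0, 0], [-6.6, 3, 10], 1], [[0, 0, 0], [-6.6, 3, 10], 1]])

```text
time: 3.0
tcp_pos: [0.4876, -0.2279, 0.1234]
eef_rot: [[-0.165, 0.986, 0.003], [0.986, 0.165, -0.002], [-0.002, 0.003, -1.0]]
wrist_force: [0.4, -0.0, 1.1]
gripper_width: 1.003
gripper_force: 0.0
```

```bash
python3 w.py w2.png shallow_center,.05; python3 - <<'E'
from h import *
s=get_state();print(s["tcp_pos"],s["time"])
R=np.array(s["eef_rot"]);print(R.T@(np.array([.487,-.231,.01])-s["tcp_pos"])*100, np.degrees(np.arctan2(R[1,0],R[0,0])))
E
```

```text
[ 0.4876 -0.2279  0.1234] [[-0.165, 0.986, 0.003], [0.986, 0.165, -0.002], [-0.002, 0.003, -1.0]] cam [ 0.475 -0.155  0.266]
shallow_center 0.64 [312. 211.  76. 135.] (array([ 0.4903, -0.2483,  0.4909, -0.2489]), array([0.054, 0.078]), 99.8, np.float64(94.6), 5293)
[ 0.48735073 -0.22799267  0.12300186] 3.1
[-0.26903841 -0.10896278 11.30051387] 99.48592781670484
```

step_arm(rows=[[[0, 0, 0], [-0.3, -0.1, 4], 1], [[0, 0, 0], [-0.3, -0.1, 8], 1], [[0, 0, 0], [-0.3, -0.1, 10.5], 1], [[0, 0, 0], [-0.3, -0.1, 11.3], 1], [[0, 0, 0], [-0.3, -0.1, 11.3], 1], [[0, 0, 0], [-0.3, -0.1, 11.3], 0.3], [[0, 0, 0], [-0.3, -0.1, 11.3], -0.2], [[0, 0, 0], [-0.3, -0.1, 11.3], -0.2], [[0, 0, 0], [-0.3, -0.1, 11.3], -0.2], [[0, 0, 0], [-0.3, -0.1, 11.3], -0.2]], force=40)

```text
time: 4.35
tcp_pos: [0.4872, -0.2317, 0.0098]
eef_rot: [[-0.164, 0.986, 0.002], [0.986, 0.164, -0.002], [-0.002, 0.002, -1.0]]
wrist_force: [-1.4, -0.2, 6.2]
gripper_width: 0.628
gripper_force: 43.2
```

step_arm(rows=[[[0, 0, 0], [0, 0, -1], -0.2], [[0, 0, 0], [0, 0, -4], -0.2], [[0, 0, 0], [0, 0, -8], -0.2], [[0, 0, 0], [0, 0, -12], -0.2], [[0, 0, 0], [2, -3, -14], -0.2], [[0, 0, 0], [5, -6, -14], -0.2], [[0, 0, 0], [9, -7.5, -14], -0.2], [[0, 0, -0.02], [14, -6.6, -14], -0.2], [[0, 0, -0.06], [19, -5.6, -14], -0.2], [[0, 0, -0.06], [23, -4.8, -14], -0.2], [[0, 0, -0.06], [25, -4.5, -14], -0.2], [[0, 0, -0.06], [25, -4.5, -14], -0.2]], force=40)

```text
time: 5.85
tcp_pos: [0.3996, 0.0094, 0.1483]
eef_rot: [[-0.226, 0.974, -0.001], [0.974, 0.226, 0.0], [0.0, -0.001, -1.0]]
wrist_force: [-0.0, -0.7, -1.9]
gripper_width: 0.624
gripper_force: 42.9
```

step_arm(rows=[[[0, 0, 0], [3, 2, 0], -0.2], [[0, 0, 0], [6.5, 4.5, 0], -0.2], [[0, 0, 0], [7.9, 5.9, 0], -0.2], [[0, 0, 0], [7.9, 5.9, 0], -0.2], [[0, 0, 0], [7.9, 5.9, 0], -0.2]])

```text
time: 6.48
tcp_pos: [0.4398, 0.0974, 0.1481]
eef_rot: [[-0.222, 0.975, -0.001], [0.975, 0.222, -0.001], [-0.001, -0.002, -1.0]]
wrist_force: [-0.1, 0.0, -1.1]
gripper_width: 0.628
gripper_force: 42.9
```

```bash
python3 w.py w3.png lug_box,.07 shallow_center,.19
```

```text
[0.4398 0.0974 0.1481] [[-0.222, 0.975, -0.001], [0.975, 0.222, -0.001], [-0.001, -0.002, -1.0]] cam [0.424 0.169 0.291]
lug_box 0.94 [433.  80. 112. 161.] (array([0.5043, 0.209 , 0.5036, 0.2109]), array([0.051, 0.101]), 103.0, np.float64(102.9), 6613)
shallow_center 0.72 [315. 253. 153. 193.] (array([0.4313, 0.1339, 0.4294, 0.1379]), array([0.031, 0.051]), 13.1, np.float64(14.5), 6842)
```

View pics/w3.png

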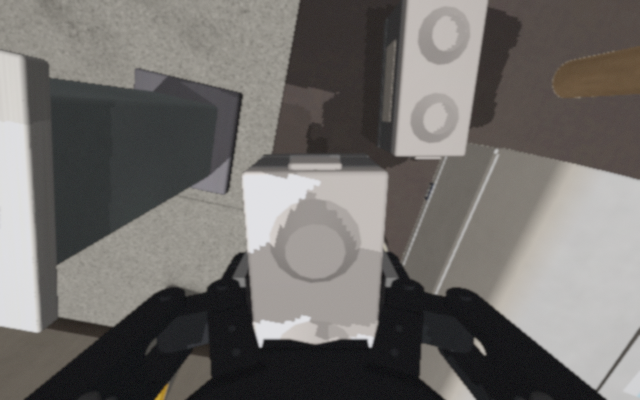

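The view shows the held box, its front lid edge at row ~172 (columns 244–386) and its near lug at about (316,250). The target's lugs are at (444,34) and (435,118), next to the analyser's front corner at (445,155).

```bash
python3 - <<'E'
from h import *
s=get_state();c=wristcam(capture("wrist"),s)
R=np.array(s["eef_rot"]);p=np.array(s["tcp_pos"]);tz=p[2]
a=at(c,446,33,.078);b=at(c,435.5,117.5,.078);m=(a+b)/2
print("lugs",a,b,"mid",m,np.linalg.norm(a-b),np.degrees(np.arctan2(*(a-b)[1::-1])))
for u,v,z in((244,172,.0402),(386,171,.0402),(316,251,.048)):
    print("tool",np.round(R.T@(at(c,u,v,tz+z)-p)*1000,1))
print("analyser corner if z=.1,.13,.15",[at(c,497,150,z).round(3).tolist() for z in(.1,.13,.15)], [at(c,446,158,z).round(3).tolist() for z in(.08,.1)])
t=at(c,435,118,.07)
print("tool to mid",R.T@(m-p)*100, np.degrees(np.arctan2(R[1,0],R[0,0])),p)
E
```

```text
lugs [0.49648084 0.23749448 0.078     ] [0.50798777 0.18540899 0.078     ] mid [0.50223431 0.21145174 0.078     ] 0.05334141905562109 102.45789975675906
tool [ 53.  -25.3 -40.2]
tool [ 53.5  25.9 -40.2]
tool [ 25.5   0.7 -48. ]
analyser corner if z=.1,.13,.15 [[0.546, 0.173, 0.1], [0.527, 0.173, 0.13], [0.514, 0.172, 0.15]] [[0.524, 0.16, 0.08], [0.515, 0.161, 0.1]]
tool to mid [9.72828717 8.61481311 7.01273818] 102.80759432371637 [0.43984243 0.09751686 0.14820972]
```

step_arm(rows=[[[0, 0, 0], [4, 1, 0], -0.2], [[0, 0, 0], [8, 3, 0], -0.2], [[0, 0, 0], [9.9, 6, 0], -0.2], [[0, 0, 0], [9.9, 8, 0], -0.2], [[0, 0, 0], [9.9, 8.6, 0], -0.2], [[0, 0, 0], [9.9, 8.6, 2.5], -0.2], [[0, 0, 0], [9.9, 8.6, 4.5], -0.2], [[0, 0, 0], [9.9, 8.6, 5.5], -0.2], [[0, 0, 0], [9.9, 8.6, 5.5], -0.2], [[0, 0, 0], [9.9, 8.6, 5.5], -0.2]])

```text
time: 7.92
tcp_pos: [0.5027, 0.2141, 0.0942]
eef_rot: [[-0.223, 0.975, 0.001], [0.975, 0.223, 0.0], [0.0, 0.001, -1.0]]
wrist_force: [0.7, 0.2, -1.9]
gripper_width: 0.622
gripper_force: 43.0
```

```bash
python3 - <<'E'
from h import *
s=get_state();print(np.round(s["tcp_pos"],4),np.round(s["wrist_force"],1))
w=wristcam(capture("wrist"),s);t=capture("top");sc=capture("scene")
f=lambda im,k:cv2.resize(np.ascontiguousarray(im[:,:,::-1]),None,fx=k,fy=k,interpolation=2)
A=f(w["color"],.6)[:, :384]
B=f(sc["color"][120:220,190:310],3.2)[:320,:384]
C=f(t["color"][150:240,140:260],3.2)[:288,:384]
o=np.zeros((580,780,3),np.uint8);o[:240,:384]=A;o[250:570,:384]=B;o[:288,390:774]=C
cv2.imwrite("pics/m4.png",o)
E
```

```text
[0.5027 0.2141 0.0942] [ 0.7  0.2 -1.9]
```

View pics/m4.png

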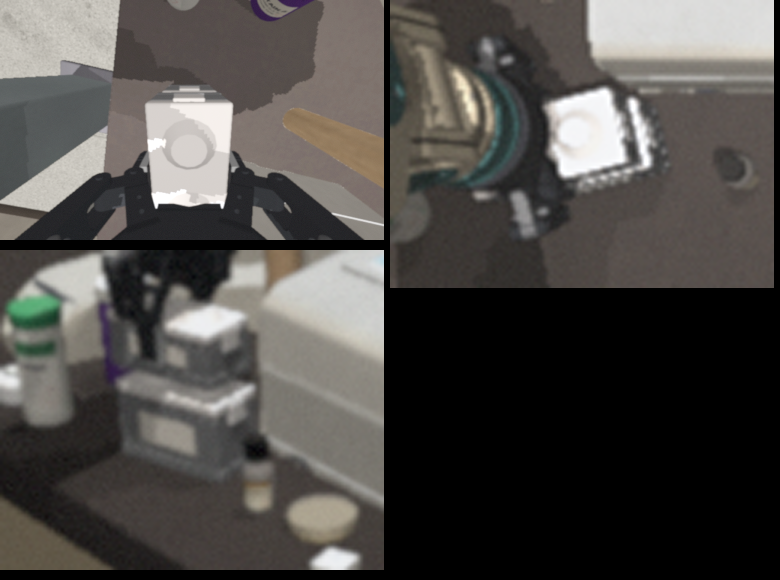

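The recess outline lines up with the lower box in all three views. The offset in the top view is the parallax I'd expect. Lowering slowly.

step_arm(rows=[[[0, 0, 0], [0, 0, 0.3], -0.2], [[0, 0, 0], [0, 0, 0.5], -0.2], [[0, 0, 0], [0, 0, 0.7], -0.2], [[0, 0, 0], [0, 0, 0.9], -0.2], [[0, 0, 0], [0, 0, 1.0], -0.2], [[0, 0, 0], [0, 0, 1.1], -0.2], [[0, 0, 0], [0, 0, 1.1], -0.2]])

```text
time: 8.95
tcp_pos: [0.5021, 0.2141, 0.0823]
eef_rot: [[-0.223, 0.975, -0.0], [0.975, 0.223, -0.0], [-0.0, -0.0, -1.0]]
wrist_force: [0.2, 0.1, -1.6]
gripper_width: 0.624
gripper_force: 43.0
```

step_arm(rows=[[[0, 0, 0], [0, 0, 0.1], -0.2], [[0, 0, 0], [0, 0, 0.2], -0.2], [[0, 0, 0], [0, 0, 0.25], -0.2], [[0, 0, 0], [0, 0, 0.28], -0.2], [[0, 0, 0], [0, 0, 0.28], -0.2]])

```text
time: 9.57
tcp_pos: [0.5022, 0.2142, 0.0799]
eef_rot: [[-0.223, 0.975, 0.0], [0.975, 0.223, -0.0], [-0.0, 0.0, -1.0]]
wrist_force: [-1.2, 0.3, 2.5]
gripper_width: 0.631
gripper_force: 43.4
```

step_arm(rows=[[[0, 0, 0], [0, 0, 0], 0.4], [[0, 0, 0], [0, 0, 0], 0.6], [[0, 0, 0], [0, 0, 0], 0.7], [[0, 0, 0], [0, 0, 0], 0.7], [[0, 0, 0], [0, 0, -1], 0.7], [[0, 0, 0], [0, 0, -3], 0.7], [[0, 0, 0], [0, 0, -7], 0.7], [[0, 0, 0], [0, 0, -11], 0.7], [[0, 0, 0], [0, -4, -12], 0.7], [[0, 0, 0], [-6, -10, -12], 0.7], [[0, 0, 0], [-11, -13, -12], 0.7], [[0, 0, 0], [-11, -13, -12], 0.7]])

```text
time: 11.08
tcp_pos: [0.3982, 0.076, 0.2001]
eef_rot: [[-0.221, 0.975, 0.0], [0.975, 0.221, -0.001], [-0.001, 0.0, -1.0]]
wrist_force: [0.8, 0.0, -0.2]
gripper_width: 0.852
gripper_force: 0.0
```

```bash
python3 - <<'E'
from h import *
s=get_state();print(np.round(s["tcp_pos"],4),np.round(s["wrist_force"],1),s["time"])
w=wristcam(capture("wrist"),s);t=capture("top");sc=capture("scene")
t["R"]=np.array(t["R"]);t["t"]=np.array(t["t"])
for o in outline_of("top","shallow_center")[:1]: print(lid(t,o,.12))
for o in outline_of("wrist","shallow_center")[:1]: print(o["box"],lid(w,o,.12))
for o in outline_of("top","lug_box")[:1]: print(o["box"])
f=lambda im,k:cv2.resize(np.ascontiguousarray(im[:,:,::-1]),None,fx=k,fy=k,interpolation=2)
o=np.zeros((580,780,3),np.uint8);o[:240,:384]=f(w["color"],.6)
o[250:570,:384]=f(sc["color"][120:220,190:310],3.2)
o[:288,390:774]=f(t["color"][150:240,140:260],3.2)
cv2.imwrite("pics/m5.png",o)
E
```

```text
[0.3982 0.076  0.2001] [ 0.8  0.  -0.2] 11.075
[488.5, 73.0, 123.8, 141.3] (array([0.5054, 0.2039, 0.5053, 0.2035]), array([0.052, 0.09 ]), 103.2, np.float64(104.5), 5696)
[207.8, 198.7, 44.1, 33.0]
```

View pics/m5.png

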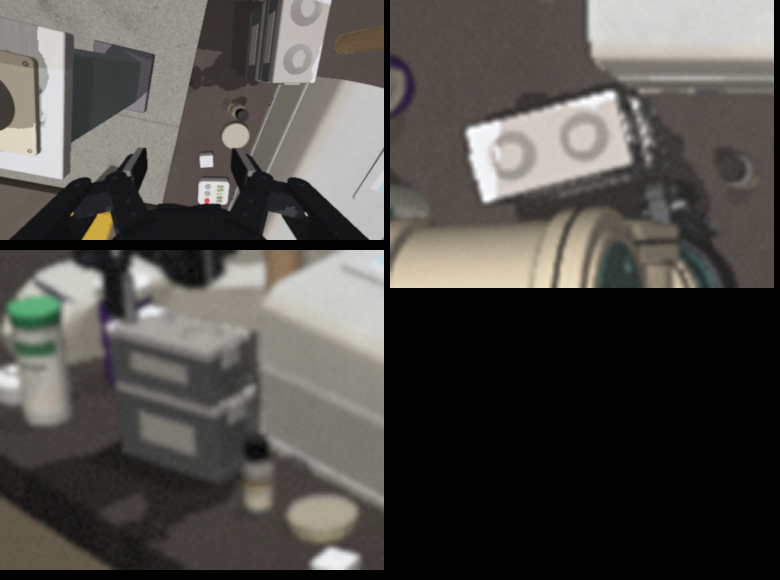

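The shallow box sits flat and square on the lugged box. In the scene crop at (185,350)–(185,430) there is no gap between them, and the gripper is well clear.

```bash
python3 -c "
from cell import *
print(close_job())"
```

```text
the job is handed in; nothing more can be done
None
```

The shallow box is set down and released on the lugged deep box, sitting flat over the lugs in the final images, and the job is handed in at about 11 s; the interface gave no verdict back.

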